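Take the worn rivet set out of the turret press

TASK

The red rivet die in the hoop-riveting press is worn out: free the turret with its black ball knob, turn the turret until the red die stands at the front station, and lock the turret again. Then unscrew the red die, lift it out and put it in the wooden tray without dropping it; the other dies stay screwed in and everything else on the bench stays where it is.

Things in the scene. Friction and masses are not known exactly. Their poses are not given: they have to be found in the camera images.
- press: Grey-green bench riveting press, fixed. Origin on the turret's vertical axis at bench level; front is its -x side (to the robot). Turret: steel disc 210 mm across, top 65 mm up, six stations on a 75 mm radius, 60 deg apart, one at front, one at rear. Head over the rear: front face 50 mm behind the axis, 56 mm wide, from 240 mm up; ram there down to 150 mm. Column 168 mm behind the axis.
- turret (a joint): Turret angle, rad, 0 at the start, grows counter-clockwise from above; unlocked it turns endlessly either way. Turn it by a die (pushed or gripped sideways). A detent clicks every pi/3 (stations in line); about 10 N at a die to leave, draws in from 4 deg off. Bare aluminium-coloured dies, fixed for good, start at front and rear; the coloured four are at 60 and 120 deg either side.
- front_station (a point): Centre of the front station, on the axis of a die standing there, at the height of the turret's top face (65 mm above the bench). The point stays with the press.
- lock_knob (a joint): Angle of the ball knob, rad. 0 (start): index bolt fully in a notch of the turret's rim, locked. Counter-clockwise from above it grows to its stop at 1.4; from about 1.05 the turret is free. Clockwise back to 0 drives the bolt in, only with the turret at a station (up to 3 deg off is pulled into line; further off the bolt meets the rim). Stays where left; turning takes about 0.15 N m.
- lock_ball (a point): Centre of the ball knob: smooth, slippery black ball 36 mm across on a vertical 14 mm shaft (its turning axis), 105 mm above the bench, front left of the press (at -96, +115 mm in the press frame). The post below it, 32 mm across, ends 70 mm above the bench. It slips unless the fingers close across its widest part (TCP at its centre, 30 N or more).
- die_red: Worn die, red nose and band, 0.2 kg. Origin at the foot of its shank, z up its axis. Shank 19 mm across (lugs 29 mm); flange 38 mm across, 14.7 to 17.7 up; grip 30 mm across, 17.7 to 45; cone to 55. Screwed in: origin at the turret's top face, in a 40 mm collar. Turned counter-clockwise from above it climbs 4.5 mm in 2.0 rad, lifts out at 2.3 to 2.6 rad (then a stop); stays put if let go.
- die_blue: Die like the red one, painted blue; screwed in, stays in.
- die_yellow: Die like the red one, painted yellow; screwed in, stays in.
- die_green: Die like the red one, painted green; screwed in, stays in.
- tray: Shallow open wooden tray, 150 mm (its x) by 210 mm (its y), 35 mm high, walls and floor 8 mm, fixed to the bench. Origin at the centre of its underside, z up. The red die may stand or lie anywhere on its floor; the old die stands in it near its +y end.
- old_die: An older worn die with a copper-coloured nose, same shape, standing loose in the tray 68 mm from its centre towards its +y end.
- bucket: Small staved wooden bucket, 164 mm across, 125 mm high, left of the press. Origin at the centre of its underside. Leave alone.
- hoop: Loose copper hoop 140 mm across, lying flat, 14 mm high. Leave alone.
- mallet: Wooden mallet, 300 mm long, head 58 mm thick, lying on the left. Leave alone.
- driver_block: Dark wooden hoop-driving block, 45 by 85 by 39 mm, between robot and press. Leave alone.
- rivet_jar: Glass jar of rivets, 64 mm across, 75 mm high, right of the press. Leave alone.
- hammer: Hammer with wooden handle, 260 mm long, lying on the right. Leave alone.

How it is judged (in metres and radians):
On the way, in this order (a step that is already met when the one before it is completed fails the run):
1. the ball knob is turned far enough to free the turret (value of joint lock_knob above 0.8 rad), for 0.1 s.
2. the turret is turned until the red die stands at the front station (horizontal distance between die_red and front_station below 0.007 m), for 0.2 s.
3. the turret is locked again with the red die at the front (value of joint lock_knob below 0.2 rad and horizontal distance between die_red and front_station below 0.005 m), for 0.2 s.
4. the red die is unscrewed and lifted out at the front station, the turret still locked (z of die_red in the frame of front_station above 0.015 m and value of joint lock_knob below 0.2 rad and horizontal distance between die_red and front_station below 0.03 m), for 0.05 s.
At the end, for the whole second after the job is handed in: The red die rests in the wooden tray (its foot inside the walls, under 40 mm above the tray's underside), let go and still; the ball knob is locked again (under 0.2 rad); the blue, yellow and green dies are still screwed in (risen under 3 mm); the old die is still in the tray (x of die_red in the frame of tray between -0.067 and 0.067 m and y of die_red in the frame of tray between -0.097 and 0.097 m and z of each of die_red, old_die in the frame of tray below 0.04 m and linear speed of die_red below 0.03 m/s and value of joint lock_knob below 0.2 rad and height (world z) of each of die_blue, die_yellow, die_green below 0.068 m); the robot touches nothing.
It fails at once if the red die is dropped: moving faster than 0.8 m/s with no finger on it (linear speed of die_red above 0.8 m/s and contact force between the fingers and die_red below 0.2 N).
It fails at once if the blue, yellow or green die is unscrewed (raised more than 4 mm) (height (world z) of any of die_blue, die_yellow, die_green above 0.069 m).
It fails at once if the bucket, hoop, mallet, driving block, rivet jar or hammer is moved more than 30 mm (distance of any of bucket, hoop, mallet, driver_block, rivet_jar, hammer from where it was at the start of the episode above 0.03 m).
It also fails if it takes over 72 s, if anything falls off the work surface, if the arm or the gripper's body presses on something with over 40 N, if the wrist force passes 120 N, or if a joint passes its speed limit or range.

ROBOT

A 6-joint arm with a two-finger parallel gripper is mounted at the origin on the work surface. World frame = base frame: x ahead of the robot, y to its left, z up, the work surface at z = 0. Lengths are in mm, angles in rad, forces in N, time in s.
With the tool pointing down it reaches from about 350 to 875 mm from the base axis. Payload 15.5 kg.
Tool frame: the origin (TCP) lies between the finger pads, 19 mm behind the fingertips; this is the grasp point; z points along the fingers, y is the line along which they close (so a half turn about z gives the same grasp; the last joint's range is limited). The gripper opens to 85 mm and grips with 20 to 120 N. Pads are 22 mm wide; open, the fingers measure 114 mm over their backs; the gripper's body (76 mm by 85 mm) begins 54 mm behind the grasp point. The pads swing forward as they close: fully open they stand 13 mm farther back than shut.
Start: joints at [1.218, 0.494, 1.345, -0, 1.302, -0.096], TCP at [159.341, 604.348, 249.977] pointing down, gripper open.
Joint ranges: [-2.91, 2.91], [-0.82, 2.16], [0.22, 2.67], [-1.22, 4.37], [0.12, 2.79], [-3.08, 3.08]. Speed limits (rad/s): [1.89, 1.89, 2.57, 3.01, 3.01, 3.01].

INTERFACE

Orientations are given as a 3x3 rotation matrix whose columns are the frame's x, y, z axes.
In Python, from station import * gives the robot as it stands.
- The arm moves only by the tool drive_tool, never from a script. Its arguments are lists of equal length, an entry for each row: "angular": the turn, a rotation vector about the tool's x, y, z in degrees, a list of three; "travel": the shift along the tool's x, y, z in m, a list of three; "gripper": the closure, from 0 (fully open) to 1 (shut). A call has 1 to 20 rows; each row shifts and turns the commanded pose from where the row before left it, along the tool's axes as they then stand; what a row does not reach is not made up. A row lasts 1/10 s, in which the tool goes at most 50 mm and 8.59 degrees, less where a joint would pass 70% of its speed; a pose out of reach is approached as far as the arm can. A call is refused whole if a number of a shift passes 0.05 or a number of a turn 8.59, either way. A call with a gripper value outside its range is refused whole. The fingers move at their own pace and stop on an object; "grip_force" is the grip in N (left out, the last holds). Time passes only in rows, so rows that do not move let the fingers close. It gives the time, the measured TCP pose, the force, the opening and the grip force at its end, in the units of the state.
- get_state(): the state, without advancing time (a new reading comes with each control period).
- grab_frame(name): name is "side" or "top" or "wrist"; returns a dict with "image" (480x640x3 uint8, red, green, blue), "z_map" (480x640 float32, mm along the optical axis (not along the pixel's ray), 0 where there is no reading), "fx", "fy", "cx", "cy" (pixels), "extrinsics" (4x4, takes a point from camera to world coordinates); the wrist camera has in their place "mount" (4x4, takes a point from camera to tool coordinates, whose origin is the TCP and whose axes are the flange's). Camera axes: x right, y up, looking along -z (the intrinsics and any distortion apply to the point x, -y, -z); pixel columns grow to the right and rows downward; lengths in mm; the calibration is good to about 2 mm. A picture is of the moment at which its call begins: read the wrist's pose just before it.
- hand_in(): hands the job in; it is judged then, once.
The state is a dict: "clock": time; "qpos": joint angles; "qd": joint speeds; "joint_efforts": joint torques, N m; "tool_pos": TCP position; "eef_rot": TCP orientation; "contact_force": force on the tool from outside, world axes, zero at the start; "torque": the same for the moment, N m; "opening": finger opening in mm; "grasp_force": force on a finger pad.
Only numpy, scipy, OpenCV 4.12 (cv2) and the standard library are available. Lean on these libraries where they do the work, as an engineer would, in place of code of your own. Each camera call takes 0.05 s, during which the arm holds its last target. There are 200 camera calls.

## Working session

There is one attempt and no reset: what is moved stays moved. The work goes in short steps, Python scripts to look and compute and a tool call to move; the robot and the scene stay as the last step left them, time stands still between calls to the robot, and variables do not carry over. Pictures are saved under pics/ and viewed, at most 10 in all, crops included, and the job is handed in when it is done.

Besides the shell and the picture viewer there is one more tool, called as name(argument=value, ...) on one line, values as JSON. drive_tool: Moves the arm, as the interface text tells. Its arguments: {"type":"object","properties":{"angular":{"type":"array","items":{"type":"array","items":{"type":"number"}}},"travel":{"type":"array","items":{"type":"array","items":{"type":"number"}}},"gripper":{"type":"array","items":{"type":"number"}},"grip_force":{"type":"number"}},"required":["angular","travel","gripper"]}

```bash
mkdir -p pics; ls; python3 - <<'E'
from station import *
import cv2,numpy as np
s=get_state();print(s)
for n in("side","top"):
    f=grab_frame(n);cv2.imwrite(f"pics/{n}0.png",f["image"][...,::-1]);np.savez(f"{n}0.npz",**{k:v for k,v in f.items()})
    print({k:np.round(v,3) for k,v in f.items() if k not in("image","z_map")})
E
```

```text
pics
{'clock': 0.0, 'qpos': array([ 1.21752422e+00,  4.94198225e-01,  1.34617186e+00,  1.61115206e-05,
        1.30248672e+00, -9.55109314e-02]), 'qd': array([-0.00135249, -0.00068729,  0.00091625, -0.00058772, -0.00015502,
        0.00032133]), 'joint_efforts': array([-4.20581157e-03, -8.82129836e+01, -3.83863485e+01, -6.69071342e-04,
        1.01764547e-02, -1.46177431e-04]), 'tool_pos': array([159.19834519, 604.01844675, 249.37708623]), 'eef_rot': array([[-9.66961991e-01,  2.54920190e-01, -4.51933665e-04],
       [ 2.54920555e-01,  9.66961280e-01, -1.18070963e-03],
       [ 1.36015630e-04, -1.25690852e-03, -9.99999201e-01]]), 'contact_force': array([-0.73688963,  0.14328857, -0.00725065]), 'torque': array([-0.05904975,  0.06679621, -0.04941088]), 'grasp_force': 0.0, 'opening': 85.47406132991391}
{'fx': np.float64(498.983), 'fy': np.float64(498.983), 'cx': np.float64(320.525), 'cy': np.float64(239.464), 'extrinsics': array([[ 9.96000e-01,  2.90000e-02, -8.10000e-02,  4.49080e+02],
       [-8.30000e-02,  5.42000e-01, -8.36000e-01, -1.09120e+03],
       [ 2.00000e-02,  8.40000e-01,  5.43000e-01,  7.98243e+02],
       [ 0.00000e+00,  0.00000e+00,  0.00000e+00,  1.00000e+00]])}
{'fx': np.float64(438.263), 'fy': np.float64(438.263), 'cx': np.float64(327.763), 'cy': np.float64(247.327), 'extrinsics': array([[-2.400000e-02,  9.900000e-01, -1.370000e-01,  3.965670e+02],
       [-1.000000e+00, -2.500000e-02, -6.000000e-03, -1.875800e+01],
       [-9.000000e-03,  1.370000e-01,  9.910000e-01,  1.192246e+03],
       [ 0.000000e+00,  0.000000e+00,  0.000000e+00,  1.000000e+00]])}
```

View pics/top0.png

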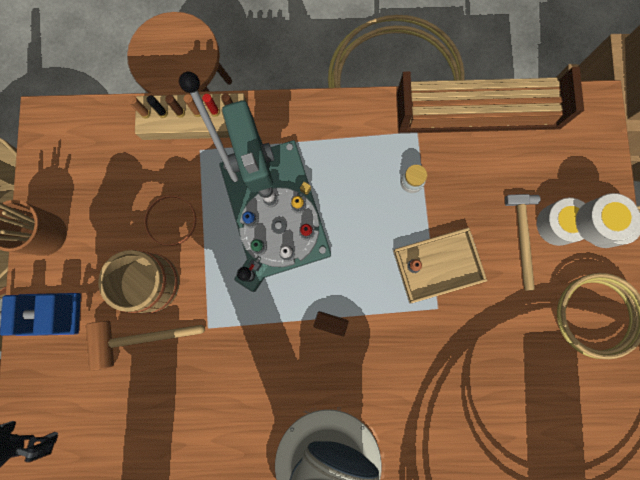

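View pics/side0.png

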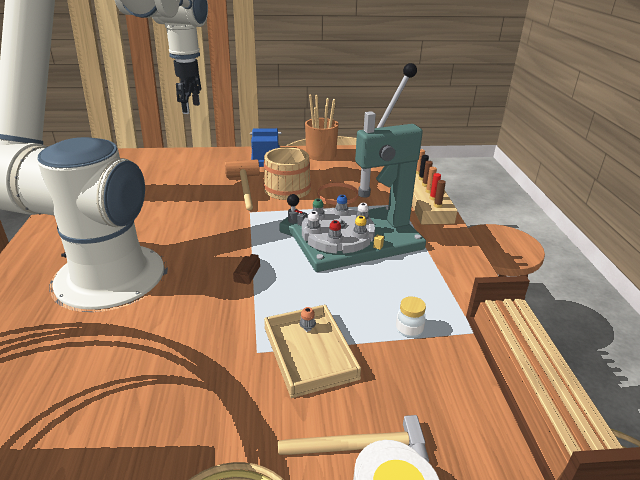

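The top view shows the turret at about (279,226), red die (306,230), front die (285,252), yellow (297,202), blue (249,217), green (257,245), ball knob (244,273), tray centre (440,266) and old die (415,266). The side view shows the red nose at (335,226), the ball at (293,201) and the copper die at (308,313). Red has to go 60° clockwise to reach the front.

```bash
cat > h.py <<'E'
import numpy as np,cv2
def pts(f,M=None):
    v,u=np.mgrid[0:480,0:640]; z=f["z_map"]
    P=np.stack([(u-f["cx"])/f["fx"]*z,-(v-f["cy"])/f["fy"]*z,-z],-1)
    M=f["extrinsics"] if M is None else M
    P=P@M[:3,:3].T+M[:3,3]; P[z==0]=np.nan
    return P
E
python3 - <<'E'
from h import *
pix={"top":dict(front=(285,252),rear=(268,198),red=(306,230),yel=(297,202),blue=(249,217),green=(257,245),ball=(244,273),old=(415,266),block=(331,323),jar=(413,175),hoop=(171,219)),
"side":dict(red=(335,226),front=(313,215),yel=(361,221),blue=(341,201),green=(318,204),ball=(293,201),old=(308,313))}
for n in pix:
    f=dict(np.load(n+"0.npz"));P=pts(f);np.save(n+"P.npy",P)
    for k,(u,v) in pix[n].items():
        q=P[v-3:v+4,u-3:u+4].reshape(-1,3); q=q[q[:,2]>np.nanmax(q[:,2])-14]
        print(n,k,np.nanmedian(q,0).round(1),len(q),np.nanmax(q[:,2]).round(1))
    # turret top & tray
    if n=="top":
        m=(P[...,2]>25)&(P[...,2]<45)&(P[...,1]<-150)&(P[...,1]>-420)&(P[...,0]>300)&(P[...,0]<520)
        r=cv2.minAreaRect(P[m][:,:2].astype(np.float32));print("tray rim",r,m.sum())
        v,u=np.mgrid[0:480,0:640]
        m=(abs(P[...,2]-65)<6)&(np.hypot(u-280,v-226)<50)
        print("turret",cv2.minEnclosingCircle(P[m][:,:2].astype(np.float32)),np.median(P[m][:,2]))
E
```

```text
top front [535.9  93.5 120.7] 49 125.0
top rear [667.7 131.2 168.2] 8 175.0
top red [590.   40.9 120. ] 48 125.3
top yel [661.5  62.2 120. ] 49 125.8
top blue [626.7 182.7 119.8] 48 123.7
top green [555.  162.8 119.6] 49 123.9
top ball [486.4 194.5 120.2] 49 126.4
top old [ 498.7 -235.9   63.7] 48 67.9
top block [358.1 -15.5  38.2] 43 45.0
top jar [ 737.4 -240.4   74.9] 49 78.5
top hoop [6.516e+02 4.224e+02 2.000e-01] 48 5.0
tray rim ((488.27923583984375, -311.1941223144531), (118.73796844482422, 209.68350219726562), 14.802412986755371) 511
turret ((613.6493530273438, 112.01905822753906), 130.68507385253906) 65.3425274119187
side red [594.3  27.9 113.6] 43 120.8
side front [540.1  81.5 116.9] 48 122.2
side yel [666.7  50.5 114.6] 41 122.1
side blue [627.7 173.4 111.8] 34 118.7
side green [559.2 152.4 113. ] 42 119.4
side ball [489.1 180.1 111. ] 36 117.8
side old [ 505.9 -252.4   59.9] 48 64.8
```

drive_tool(angular=[[0, 0, 0], [0, 0, 0], [0, 0, 0], [0, 0, 0], [0, 0, 0], [0, 0, 0], [0, 0, 0], [0, 0, 0], [0, 0, 0], [0, 0, 0], [0, 0, 0], [0, 0, 0], [0, 0, 0], [0, 0, 0], [0, 0, 0]], travel=[[-0.015, -0.011, 0], [-0.03, -0.022, 0], [-0.03, -0.022, 0], [-0.03, -0.022, 0], [-0.03, -0.022, 0], [-0.03, -0.022, 0], [-0.03, -0.022, 0], [-0.03, -0.022, 0], [-0.03, -0.022, 0], [-0.03, -0.022, 0], [-0.03, -0.022, 0], [-0.03, -0.022, 0], [-0.03, -0.022, 0], [-0.015, -0.011, 0], [0, 0, 0]], gripper=[0, 0, 0, 0, 0, 0, 0, 0, 0, 0, 0, 0, 0, 0, 0])

```text
clock: 1.6
tool_pos: [464.7, 226.0, 249.8]
eef_rot: [[-0.966, 0.258, 0.0], [0.258, 0.966, -0.001], [-0.0, -0.0, -1.0]]
contact_force: [-0.8, 0.9, 0.8]
opening: 85.0
grasp_force: 0.0
```

```bash
cat >> h.py <<'E'
def wrist(tag):
    from station import get_state,grab_frame
    s=get_state();f=grab_frame("wrist")
    T=np.eye(4);T[:3,:3]=s["eef_rot"];T[:3,3]=s["tool_pos"]
    f["extrinsics"]=T@f["mount"]
    cv2.imwrite(f"pics/{tag}.png",f["image"][...,::-1]);np.savez(tag+".npz",**f)
    return s,f
E
python3 - <<'E'
from h import *
s,f=wrist("w1");print(s["clock"],s["tool_pos"].round(1),s["qpos"].round(2));print(f["mount"].round(2),f["fx"])
E
```

```text
1.6 [464.7 226.  249.8] [ 0.34  0.34  1.61 -0.    1.19 -0.97]
[[  -0.      0.94    0.33   84.15]
 [   1.      0.     -0.     -0.87]
 [  -0.      0.33   -0.94 -123.28]
 [   0.      0.      0.      1.  ]] 368.608557789407
```

View pics/w1.png

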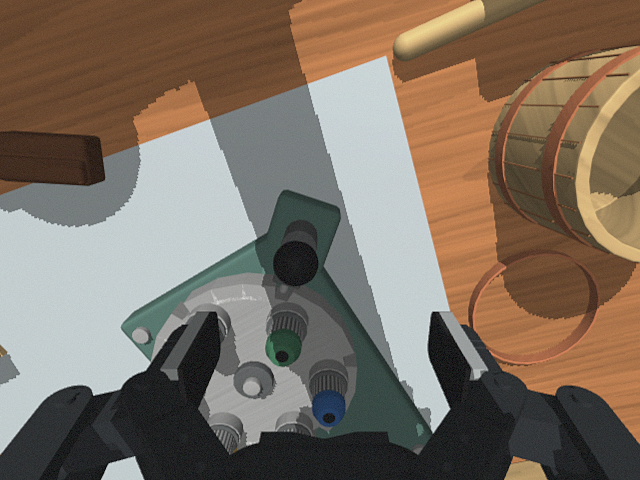

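The wrist view shows the ball at (296,263), green nose (283,350), blue (329,407), and the grasped area lies to the bottom between the fingers. I'll fit the ball as a sphere, from both the wrist and top cameras.

```bash
cat >> h.py <<'E'
from scipy.optimize import least_squares
def ball(f,uv,r=26,zmin=92,R=18):
    P=pts(f);v,u=np.mgrid[0:480,0:640]
    m=(np.hypot(u-uv[0],v-uv[1])<r)&(P[...,2]>zmin)&(f["image"].max(-1)<75);q=P[m]
    cam=f["extrinsics"][:3,3]
    c0=q.mean(0)-[0,0,12]
    s=least_squares(lambda c:np.linalg.norm(q-c,axis=1)-R,c0,loss="soft_l1");return s.x,len(q),np.abs(s.fun).mean()
E
python3 - <<'E'
from h import *
f=dict(np.load("w1.npz"));print(ball(f,(296,263)))
f=dict(np.load("top0.npz"));print(ball(f,(244,273),12))
f=dict(np.load("side0.npz"));print(ball(f,(293,201),12))
f=dict(np.load("w1.npz"));P=pts(f)
for k,(u,v) in dict(green=(283,350),blue=(329,407)).items():
    q=P[v-15:v+16,u-15:u+16].reshape(-1,3);q=q[q[:,2]>117];print(k,q.mean(0),len(q))
E
```

```text
(array([487.48574189, 195.6543183 , 104.1810606 ]), 1619, np.float64(0.3766579037792705))
(array([486.35390999, 199.02970727, 104.92800829]), 162, np.float64(1.1292958803142512))
(array([488.82675222, 195.35656529, 103.47716388]), 110, np.float64(1.6464483701582633))
green [556.37472614 165.00413587 119.18952486] 522
blue [626.91233868 185.88974016 119.17944872] 387
```

drive_tool(angular=[[0, 0, 4], [0, 0, 8], [0, 0, 8], [0, 0, 8], [0, 0, 8], [0, 0, 6], [0, 0, 3], [0, 0, 0], [0, 0, 0], [0, 0, 0], [0, 0, 0], [0, 0, 0]], travel=[[0, 0, 0.005], [0, 0, 0.01], [0, 0, 0.01], [0, 0, 0.01], [0, 0, 0.01], [0, 0, 0.01], [0, 0, 0.01], [-0.012, 0.001, 0.01], [-0.012, 0.002, 0.005], [-0.012, 0.002, 0.005], [0, 0, 0], [0, 0, 0]], gripper=[0, 0, 0, 0, 0, 0, 0, 0, 0, 0, 0, 0])

```text
clock: 2.85
tool_pos: [486.3, 199.4, 165.1]
eef_rot: [[-0.503, 0.864, 0.0], [0.864, 0.503, 0.0], [0.0, 0.0, -1.0]]
contact_force: [0.1, 0.3, -0.2]
opening: 85.7
grasp_force: 0.0
```

```bash
cat >> h.py <<'E'
def go(s,p): # tool-frame shift in mm to reach world point p
    return (s["eef_rot"].T@(np.array(p)-s["tool_pos"])).round(1)
E
python3 - <<'E'
from h import *
s,f=wrist("w2");print(s["clock"],s["tool_pos"].round(1),s["eef_rot"].round(3))
C=np.array([487.5,196,104.5,1]);q=np.linalg.inv(f["extrinsics"])@C
uv=(f["cx"]-f["fx"]*q[0]/q[2],f["cy"]+f["fy"]*q[1]/q[2]);print(uv)
b=ball(f,uv,45);print(b,go(s,b[0]))
E
```

```text
2.85 [486.3 199.4 165.1] [[-0.503  0.864  0.   ]
 [ 0.864  0.503  0.   ]
 [ 0.     0.    -1.   ]]
(np.float64(323.08144561578916), np.float64(278.52488711529185))
(array([487.53277175, 195.79342866, 104.14428161]), 3342, np.float64(0.35712065259901765)) [-3.7 -0.7 60.9]
```

drive_tool(angular=[[0, 0, 0], [0, 0, 0], [0, 0, 0], [0, 0, 0], [0, 0, 0], [0, 0, 0], [0, 0, 0], [0, 0, 0], [0, 0, 0], [0, 0, 0], [0, 0, 0]], travel=[[-0.0037, -0.0007, 0.006], [0, 0, 0.012], [0, 0, 0.012], [0, 0, 0.012], [0, 0, 0.012], [0, 0, 0.007], [0, 0, 0], [0, 0, 0], [0, 0, 0], [0, 0, 0], [0, 0, 0]], gripper=[0, 0, 0, 0, 0, 0, 1, 1, 1, 1, 1], grip_force=70)

```text
clock: 4.0
tool_pos: [487.7, 196.4, 104.8]
eef_rot: [[-0.503, 0.864, 0.001], [0.864, 0.503, 0.0], [-0.0, 0.001, -1.0]]
contact_force: [-1.5, -0.1, 8.5]
opening: 33.2
grasp_force: 68.6
```

drive_tool(angular=[[0, 0, -3], [0, 0, -6], [0, 0, -6], [0, 0, -6], [0, 0, -6], [0, 0, -6], [0, 0, -6], [0, 0, -6], [0, 0, -6], [0, 0, -6], [0, 0, -6], [0, 0, -6], [0, 0, -6], [0, 0, -3], [0, 0, 0]], travel=[[0, 0, 0], [0, 0, 0], [0, 0, 0], [0, 0, 0], [0, 0, 0], [0, 0, 0], [0, 0, 0], [0, 0, 0], [0, 0, 0], [0, 0, 0], [0, 0, 0], [0, 0, 0], [0, 0, 0], [0, 0, 0], [0, 0, 0]], gripper=[1, 1, 1, 1, 1, 1, 1, 1, 1, 1, 1, 1, 1, 1, 1])

```text
clock: 5.5
tool_pos: [487.8, 196.6, 104.8]
eef_rot: [[-0.949, -0.315, 0.002], [-0.315, 0.949, 0.001], [-0.002, 0.0, -1.0]]
contact_force: [-0.7, 1.7, 7.3]
opening: 33.2
grasp_force: 68.7
```

```bash
python3 - <<'E'
from h import *
s,f=wrist("w3");print(s["clock"],s["torque"],s["contact_force"],s["eef_rot"].round(2),s["qpos"].round(2))
E
```

```text
5.5 [0.41872525 0.16632577 0.13708196] [-0.6965879   1.74035184  7.33523863] [[-0.95 -0.31  0.  ]
 [-0.31  0.95  0.  ]
 [-0.    0.   -1.  ]] [ 0.27  0.55  1.75  0.    0.84 -1.62]
```

View pics/w3.png

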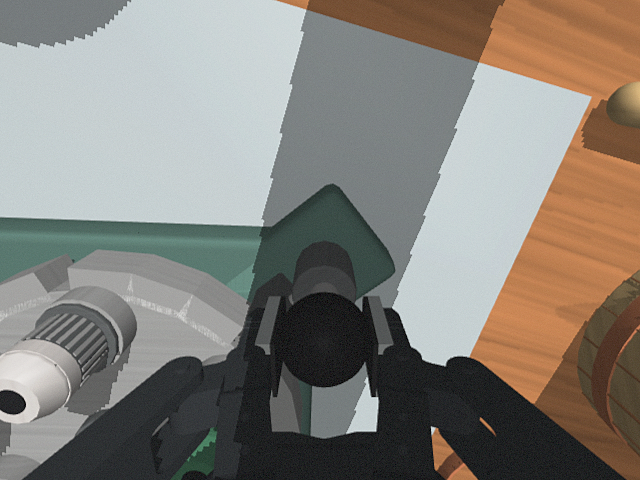

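drive_tool(angular=[[0, 0, 0], [0, 0, 0], [0, 0, 0], [0, 0, 0], [0, 0, 0], [0, 0, 0], [0, 0, 0], [0, 0, 0], [0, 0, 0], [0, 0, 0], [0, 0, 0], [0, 0, -4], [0, 0, -8], [0, 0, -8], [0, 0, -8], [0, 0, -8], [0, 0, -8], [0, 0, -8], [0, 0, -4.5], [0, 0, 0]], travel=[[0, 0, 0], [0, 0, 0], [0, 0, 0], [0, 0, -0.02], [0, 0, -0.03], [0, 0, -0.03], [-0.008, -0.03, 0], [-0.01, -0.036, 0], [-0.01, -0.036, 0], [-0.01, -0.036, 0], [-0.011, -0.04, 0], [0, 0, 0], [0, 0, 0], [0, 0, 0], [0, 0, 0], [0, 0, 0], [0, 0, 0], [0, 0, 0], [0, 0, 0], [0, 0, 0]], gripper=[0, 0, 0, 0, 0, 0, 0, 0, 0, 0, 0, 0, 0, 0, 0, 0, 0, 0, 0, 0])

```text
clock: 7.55
tool_pos: [589.4, 42.5, 183.9]
eef_rot: [[-0.262, -0.965, -0.0], [-0.965, 0.262, -0.0], [0.0, 0.0, -1.0]]
contact_force: [0.3, 1.0, -0.6]
opening: 85.6
grasp_force: 0.0
```

```bash
python3 - <<'E'
from h import *
s,f=wrist("w4");print(s["clock"],s["tool_pos"].round(1),s["eef_rot"].round(3),s["qpos"].round(2))
P=pts(f);h=cv2.cvtColor(f["image"],cv2.COLOR_RGB2HSV)
R=((h[...,0]<6)|(h[...,0]>174))&(h[...,1]>150)&(h[...,2]>60)
for lo in(112,105,100):
  m=R&(P[...,2]>lo)&(P[...,2]<124);q=P[m];print(lo,q.mean(0).round(1),len(q),cv2.minEnclosingCircle(q[:,:2].astype(np.float32)))
v,u=np.nonzero(m);print(u.mean(),v.mean())
E
```

```text
7.55 [589.4  42.5 183.9] [[-0.262 -0.965 -0.   ]
 [-0.965  0.262 -0.   ]
 [ 0.     0.    -1.   ]] [-0.03  0.52  1.51 -0.    1.12 -2.91]
112 [593.5  36.1 117.4] 1508 ((594.3233032226562, 38.868499755859375), 14.700515747070312)
105 [592.9  35.  116.1] 1798 ((594.083984375, 38.66889572143555), 15.206345558166504)
100 [592.9  34.9 116. ] 1819 ((594.083984375, 38.66889572143555), 15.206345558166504)
314.7086311159978 259.0951072017592
```

View pics/w4.png

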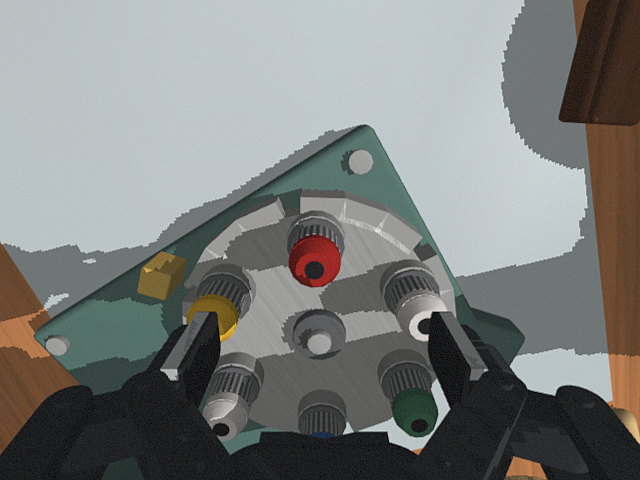

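The red nose dimple is at (313,270). The front white one is at (425,325), the rear white at (222,428), green at (415,425), and yellow is partly hidden at (212,316). I'll use these to place the turret axis.

```bash
python3 - <<'E'
from h import *
f=dict(np.load("w4.npz"));E=f["extrinsics"]
c={}
for k,(u,v) in dict(red=(313,270),white=(425,325),rear=(222,428),green=(415,425)).items():
    d=E[:3,:3]@np.array([(u-f["cx"])/f["fx"],-(v-f["cy"])/f["fy"],-1]);t=(119.5-E[2,3])/d[2];c[k]=(E[:3,3]+t*d)[:2];print(k,c[k].round(1))
P=pts(f);print(np.nanmedian(P[265:276,308:319].reshape(-1,3),0))
ang=dict(red=-120,white=180,rear=0,green=120)
def r(x):return np.concatenate([c[k]-x[:2]-75*np.array([np.cos(x[2]+np.radians(a)),np.sin(x[2]+np.radians(a))]) for k,a in ang.items()])
s=least_squares(r,[609,113,.25]);x=s.x;print(x,np.degrees(x[2]),s.fun.round(1))
print("front",x[:2]-75*np.array([np.cos(x[2]),np.sin(x[2])]))
print("red",x[:2]+75*np.array([np.cos(x[2]-2.0944),np.sin(x[2]-2.0944)]))
E
```

```text
red [595.1  39.6]
white [541.2  90.8]
rear [683.5 132.9]
green [560.8 163.7]
[595.00884217  39.46907033 119.98239095]
[6.13200674e+02 1.11937120e+02 2.80477931e-01] 16.070201673097845 [-0.   0.5  0.1 -0.4 -1.7  0.2  1.6 -0.3]
front [541.13143003  91.17599947]
red [595.14535281  39.14285205]
```

drive_tool(angular=[[0, 0, 0], [0, 0, 0], [0, 0, 0], [0, 0, 0], [0, 0, 0], [0, 0, 0], [0, 0, 0], [0, 0, 0], [0, 0, 0], [0, 0, 0], [0, 0, 0], [0, 0, 0]], travel=[[0.0015, -0.0058, 0.005], [0, 0, 0.015], [0, 0, 0.015], [0, 0, 0.015], [0, 0, 0.015], [0, 0, 0.01], [0, 0, 0.005], [0, 0, 0], [0, 0, 0], [0, 0, 0], [0, 0, 0], [0, 0, 0]], gripper=[0.2, 0.2, 0.2, 0.2, 0.2, 0.2, 0.2, 1, 1, 1, 1, 1], grip_force=50)

```text
clock: 8.8
tool_pos: [595.1, 39.5, 104.7]
eef_rot: [[-0.263, -0.965, 0.001], [-0.965, 0.263, -0.0], [-0.0, -0.001, -1.0]]
contact_force: [-0.6, -1.2, 6.9]
opening: 28.9
grasp_force: 49.5
```

```bash
python3 - <<'E'
from station import *
s=get_state();print(s["tool_pos"],s["contact_force"],s["torque"],s["opening"])
E
```

```text
[595.123856    39.48442116 104.68353412] [-0.61584095 -1.23946467  6.85861485] [-0.04558705  0.0718151   0.01384077] 28.850742747487246
```

drive_tool(angular=[[0, 0, 1], [0, 0, 1], [0, 0, 0]], travel=[[0, 0.0013, 0], [0, 0.0013, 0], [0, 0, 0]], gripper=[1, 1, 1])

```text
clock: 9.1
tool_pos: [592.7, 40.2, 104.7]
eef_rot: [[-0.298, -0.955, 0.002], [-0.955, 0.298, -0.0], [-0.0, -0.002, -1.0]]
contact_force: [0.3, -1.3, 7.6]
opening: 28.5
grasp_force: 49.8
```

drive_tool(angular=[[0, 0, 3], [0, 0, 5], [0, 0, 5], [0, 0, 5], [0, 0, 0]], travel=[[-0.0001, 0.0039, 0], [-0.0003, 0.0065, 0], [-0.0003, 0.0065, 0], [-0.0003, 0.0065, 0], [0, 0, 0]], gripper=[1, 1, 1, 1, 1])

```text
clock: 9.6
tool_pos: [571.2, 50.5, 104.9]
eef_rot: [[-0.581, -0.814, 0.001], [-0.814, 0.581, -0.0], [-0.0, -0.001, -1.0]]
contact_force: [-2.5, -0.0, 14.7]
opening: 28.7
grasp_force: 52.4
```

```bash
cat >> h.py <<'E'
def red(f,show=True):
    P=pts(f);h=cv2.cvtColor(f["image"],cv2.COLOR_RGB2HSV)
    m=((h[...,0]<6)|(h[...,0]>174))&(h[...,1]>150)&(h[...,2]>60)&(P[...,2]>100)&(P[...,2]<150)
    q=P[m];return q.mean(0),cv2.minEnclosingCircle(q[:,:2].astype(np.float32)),len(q)
E
python3 - <<'E'
from h import *
s,f=wrist("w5");print(s["tool_pos"],s["contact_force"],s["torque"])
p=s["tool_pos"][:2]-[613.2,111.9];print(np.hypot(*p),np.degrees(np.arctan2(p[1],p[0])))
print(red(f))
E
```

```text
[571.20187635  50.52201073 104.85927561] [-2.52515335e+00 -1.32639817e-02  1.47060718e+01] [-0.16091882  0.59678731 -0.05848641]
74.37136516691504 -124.38203428810357
(array([567.76159242,  44.6905803 , 115.17226864]), ((570.6373901367188, 48.83455276489258), 14.88859748840332), 4464)
```

drive_tool(angular=[[0, 0, 5], [0, 0, 5], [0, 0, 5], [0, 0, 5], [0, 0, 5], [0, 0, 5], [0, 0, 5], [0, 0, 5], [0, 0, 0], [0, 0, 0]], travel=[[-0.0003, 0.0065, 0], [-0.0003, 0.0065, 0], [-0.0003, 0.0065, 0], [-0.0003, 0.0065, 0], [-0.0003, 0.0065, 0], [-0.0003, 0.0065, 0], [-0.0003, 0.0065, 0], [-0.0003, 0.0065, 0], [0, 0, 0], [0, 0, 0]], gripper=[1, 1, 1, 1, 1, 1, 1, 1, 1, 1])

```text
clock: 10.65
tool_pos: [541.5, 92.7, 105.1]
eef_rot: [[-0.967, -0.254, -0.001], [-0.254, 0.967, -0.0], [0.001, 0.0, -1.0]]
contact_force: [-10.0, -0.6, 25.2]
opening: 28.1
grasp_force: 53.4
```

```bash
python3 - <<'E'
from h import *
s,f=wrist("w6");print(s["tool_pos"],s["contact_force"],s["torque"])
p=s["tool_pos"][:2]-[613.2,111.9];print(np.hypot(*p),np.degrees(np.arctan2(p[1],p[0])))
print(red(f))
E
```

```text
[541.50039616  92.72555714 105.05154232] [-9.97866306 -0.64002789 25.24985807] [-0.1459367   1.649909    0.05834319]
74.21921887069362 -165.02789430165683
(array([535.50574015,  90.19888744, 115.19450643]), ((540.5704956054688, 91.71900177001953), 15.10287094116211), 4550)
```

drive_tool(angular=[[0, 0, 0], [0, 0, 0], [0, 0, 0], [0, 0, 0], [0, 0, 0], [0, 0, 0], [0, 0, 0], [0, 0, 0]], travel=[[0, 0, 0], [0, 0, 0], [0, 0, 0], [0, 0, -0.015], [0, 0, -0.025], [0, 0, -0.025], [0, 0, -0.015], [0, 0, 0]], gripper=[0.2, 0.2, 0.2, 0.2, 0.2, 0.2, 0, 0])

```text
clock: 11.5
tool_pos: [543.3, 92.7, 185.8]
eef_rot: [[-0.967, -0.254, 0.003], [-0.254, 0.967, 0.0], [-0.003, -0.001, -1.0]]
contact_force: [0.9, 0.6, -0.8]
opening: 85.5
grasp_force: 0.0
```

```bash
python3 - <<'E'
from h import *
s,f=wrist("w7");print(s["tool_pos"],s["contact_force"],s["torque"])
print(red(f))
E
```

```text
[543.33431157  92.6820184  185.79310213] [ 0.8708477   0.62080232 -0.78966211] [-0.04487727 -0.01794946  0.0439269 ]
(array([536.46971836,  90.18239993, 115.89497021]), ((540.5154418945312, 91.15641021728516), 15.098092079162598), 1816)
```

View pics/w7.png

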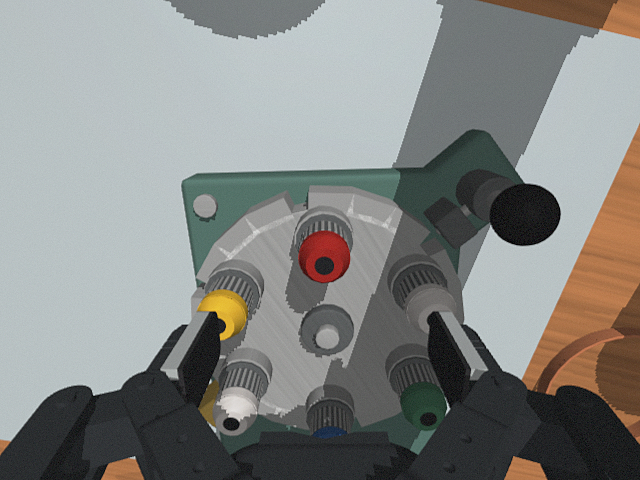

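drive_tool(angular=[[0, 0, 0], [0, 0, 0], [0, 0, 0], [0, 0, 0], [0, 0, 0], [0, 0, 0], [0, 0, 0], [0, 0, 0], [0, 0, 0], [0, 0, 0], [0, 0, 0], [0, 0, 0], [0, 0, 0], [0, 0, 0], [0, 0, 0], [0, 0, 0]], travel=[[0.004, 0.018, 0], [0.008, 0.032, 0], [0.008, 0.032, 0], [0.0077, 0.0324, 0], [0, 0, 0], [0, 0, 0.015], [0, 0, 0.02], [0, 0, 0.02], [0, 0, 0.015], [0, 0, 0.007], [0, 0, 0.004], [0, 0, 0], [0, 0, 0], [0, 0, 0], [0, 0, 0], [0, 0, 0]], gripper=[0, 0, 0, 0, 0, 0, 0, 0, 0, 0, 0, 1, 1, 1, 1, 1], grip_force=80)

```text
clock: 13.15
tool_pos: [486.7, 196.3, 103.9]
eef_rot: [[-0.967, -0.254, 0.001], [-0.254, 0.967, 0.0], [-0.001, 0.0, -1.0]]
contact_force: [-3.3, -0.7, 10.4]
opening: 32.9
grasp_force: 78.2
```

drive_tool(angular=[[0, 0, 3], [0, 0, 6], [0, 0, 6], [0, 0, 6], [0, 0, 6], [0, 0, 6], [0, 0, 6], [0, 0, 6], [0, 0, 6], [0, 0, 6], [0, 0, 6], [0, 0, 6], [0, 0, 6], [0, 0, 3], [0, 0, 0]], travel=[[0, 0, 0], [0, 0, 0], [0, 0, 0], [0, 0, 0], [0, 0, 0], [0, 0, 0], [0, 0, 0], [0, 0, 0], [0, 0, 0], [0, 0, 0], [0, 0, 0], [0, 0, 0], [0, 0, 0], [0, 0, 0], [0, 0, 0]], gripper=[1, 1, 1, 1, 1, 1, 1, 1, 1, 1, 1, 1, 1, 1, 1])

```text
clock: 14.65
tool_pos: [487.2, 197.2, 103.9]
eef_rot: [[-0.448, 0.894, 0.002], [0.894, 0.448, 0.002], [0.0, 0.003, -1.0]]
contact_force: [-0.3, 9.6, 7.1]
opening: 32.8
grasp_force: 78.6
```

```bash
python3 - <<'E'
from station import *
s=get_state();print(s["torque"],s["contact_force"],s["eef_rot"].round(3),s["qpos"].round(2))
E
```

```text
[ 1.31156843  0.23487711 -0.09183612] [-0.32551231  9.56672585  7.13942099] [[-0.448  0.894  0.002]
 [ 0.894  0.448  0.002]
 [ 0.     0.003 -1.   ]] [ 0.27  0.55  1.75  0.    0.84 -0.19]
```

drive_tool(angular=[[0, 0, 2], [0, 0, 2], [0, 0, 2], [0, 0, 2], [0, 0, 0]], travel=[[0, 0, 0], [0, 0, 0], [0, 0, 0], [0, 0, 0], [0, 0, 0]], gripper=[1, 1, 1, 1, 1])

```text
clock: 15.15
tool_pos: [487.9, 195.5, 104.0]
eef_rot: [[-0.32, 0.947, 0.003], [0.947, 0.32, -0.001], [-0.002, 0.003, -1.0]]
contact_force: [6.1, -12.9, 6.8]
opening: 33.0
grasp_force: 79.0
```

```bash
python3 - <<'E'
from station import *
s=get_state();print(s["torque"],s["contact_force"],s["eef_rot"].round(3),s["qpos"].round(2))
E
```

```text
[-2.13947351 -0.8496074   0.04927805] [  6.14260884 -12.94619582   6.75747803] [[-0.32   0.947  0.003]
 [ 0.947  0.32  -0.001]
 [-0.002  0.003 -1.   ]] [ 0.27  0.55  1.75 -0.    0.84 -0.06]
```

drive_tool(angular=[[0, 0, 0], [0, 0, 0], [0, 0, 0], [0, 0, 0], [0, 0, 0], [0, 0, 0], [0, 0, 0], [0, 0, 0], [0, 0, 0], [0, 0, 0], [0, 0, 0]], travel=[[0, 0, 0], [0, 0, 0], [0, 0, 0], [0, 0, -0.02], [0, 0, -0.03], [0, 0, -0.03], [-0.018, 0.003, 0], [-0.034, 0.005, 0], [-0.034, 0.005, 0], [-0.03, 0.0045, 0], [0, 0, 0]], gripper=[0, 0, 0, 0, 0, 0, 0, 0, 0, 0, 0])

```text
clock: 16.25
tool_pos: [541.8, 89.3, 183.0]
eef_rot: [[-0.319, 0.948, 0.001], [0.948, 0.319, -0.0], [-0.001, 0.001, -1.0]]
contact_force: [-1.1, 0.4, -0.1]
opening: 85.3
grasp_force: 0.0
```

```bash
python3 - <<'E'
from h import *
s,f=wrist("w8");print(s["tool_pos"],s["contact_force"],s["qpos"])
r=red(f);print(r,go(s,(541,91.2,105)))
f=grab=__import__("station").grab_frame("side")
im=cv2.resize(f["image"][170:260,260:400,::-1],(560,360),interpolation=cv2.INTER_CUBIC)
w=cv2.imread("pics/w8.png");o=np.zeros((480,640+0,3),np.uint8)
cv2.imwrite("pics/c8.png",cv2.vconcat([cv2.resize(w,(320,240)),cv2.resize(im,(320,206))]))
np.savez("side8.npz",**f)
E
```

```text
[541.81407991  89.3372333  183.03385154] [-1.0959116   0.43565058 -0.06770653] [ 5.49629704e-02  4.64840713e-01  1.61555912e+00 -5.87929385e-04
  1.06015741e+00 -2.69192911e-01]
(array([539.46089733,  96.11485874, 115.82440585]), ((540.671630859375, 92.42469787597656), 14.990093231201172), 1853) [ 2.1 -0.2 78. ]
```

View pics/w8.png

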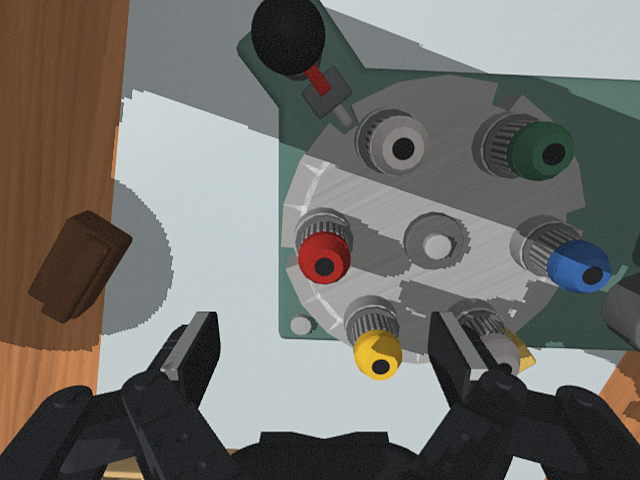

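Wrist view: the red die is at the front at (325,267), and the bolt at (345,115) is out into the rim notch, so the turret is locked. Next I grip the red die.

drive_tool(angular=[[0, 0, 4.6], [0, 0, 8], [0, 0, 8], [0, 0, 8], [0, 0, 0], [0, 0, 0], [0, 0, 0], [0, 0, 0], [0, 0, 0], [0, 0, 0], [0, 0, 0], [0, 0, 0], [0, 0, 0], [0, 0, 0], [0, 0, 0], [0, 0, 0]], travel=[[0, 0, 0], [0, 0, 0], [0, 0, 0], [0, 0, 0], [0.0022, -0.0014, 0], [0, 0, 0.01], [0, 0, 0.018], [0, 0, 0.018], [0, 0, 0.018], [0, 0, 0.01], [0, 0, 0.004], [0, 0, 0], [0, 0, 0], [0, 0, 0], [0, 0, 0], [0, 0, 0]], gripper=[0.4, 0.4, 0.4, 0.4, 0.4, 0.4, 0.4, 0.4, 0.4, 0.4, 0.4, 1, 1, 1, 1, 1], grip_force=60)

```text
clock: 17.95
tool_pos: [539.6, 94.4, 105.5]
eef_rot: [[0.171, 0.985, 0.001], [0.985, -0.171, 0.0], [0.0, 0.001, -1.0]]
contact_force: [0.6, 0.3, 4.2]
opening: 28.2
grasp_force: 59.6
```

```bash
python3 - <<'E'
from station import *
s=get_state();print(s["torque"],s["contact_force"],s["qpos"].round(2))
E
```

```text
[-0.00591839 -0.16321175  0.02631288] [0.61660053 0.29397152 4.17069205] [ 0.06  0.57  1.69 -0.    0.88  0.24]
```

drive_tool(angular=[[0, 0, 0], [0, 0, 0], [0, 0, 0], [0, 0, 0], [0, 0, 0], [0, 0, 0], [0, 0, 0], [0, 0, 0]], travel=[[0, 0, 0], [0, 0, 0], [-0.0027, 0, 0], [0, 0, 0], [0, 0, 0], [0, 0, 0], [0, 0, 0], [0, 0, 0]], gripper=[0.4, 0.4, 0.4, 0.4, 1, 1, 1, 1])

```text
clock: 18.75
tool_pos: [539.0, 91.7, 105.2]
eef_rot: [[0.171, 0.985, 0.001], [0.985, -0.171, -0.0], [0.0, 0.001, -1.0]]
contact_force: [1.2, -0.9, 4.1]
opening: 28.3
grasp_force: 58.9
```

```bash
python3 - <<'E'
from h import *
s,f=wrist("w9");print(s["torque"],s["contact_force"],s["tool_pos"]);print(red(f))
E
```

```text
[-0.07811299 -0.06026194 -0.03499166] [ 1.16895774 -0.8951076   4.06011033] [539.03158464  91.69980923 105.18500009]
(array([540.36478974,  98.2587041 , 115.11334397]), ((537.8082275390625, 91.86958312988281), 16.95132064819336), 4487)
```

drive_tool(angular=[[0, 0, -3], [0, 0, -5], [0, 0, -5], [0, 0, -5], [0, 0, -5], [0, 0, -5], [0, 0, -5], [0, 0, -5], [0, 0, -5], [0, 0, -5], [0, 0, -5], [0, 0, -5], [0, 0, -5], [0, 0, -5], [0, 0, -2], [0, 0, 0]], travel=[[0, 0, 0], [0, 0, -0.0002], [0, 0, -0.0002], [0, 0, -0.0002], [0, 0, -0.0002], [0, 0, -0.0002], [0, 0, -0.0002], [0, 0, -0.0002], [0, 0, -0.0002], [0, 0, -0.0002], [0, 0, -0.0002], [0, 0, -0.0002], [0, 0, -0.0002], [0, 0, -0.0002], [0, 0, -0.0002], [0, 0, 0]], gripper=[1, 1, 1, 1, 1, 1, 1, 1, 1, 1, 1, 1, 1, 1, 1, 1])

```text
clock: 20.4
tool_pos: [539.7, 91.7, 107.8]
eef_rot: [[-0.868, 0.497, 0.002], [0.497, 0.868, 0.0], [-0.001, 0.001, -1.0]]
contact_force: [5.7, -0.7, -3.0]
opening: 28.4
grasp_force: 59.3
```

```bash
python3 - <<'E'
from h import *
s,f=wrist("w10");print(s["torque"],s["contact_force"],s["tool_pos"],s["qpos"].round(2));print(red(f))
E
```

```text
[-0.02264079 -1.00237281 -0.07122273] [ 5.74945964 -0.65357353 -2.9923881 ] [539.65834685  91.73550173 107.76532079] [ 0.06  0.57  1.69 -0.    0.88 -0.99]
(array([533.21666037,  94.65241288, 117.68266941]), ((512.222412109375, 127.58445739746094), 55.93600845336914), 4529)
```

drive_tool(angular=[[0, 0, -3], [0, 0, -5], [0, 0, -5], [0, 0, -5], [0, 0, -5], [0, 0, -5], [0, 0, -5], [0, 0, -5], [0, 0, -5], [0, 0, -5], [0, 0, -5], [0, 0, -5], [0, 0, -5], [0, 0, -5], [0, 0, -3], [0, 0, 0]], travel=[[0, 0, 0], [0, 0, -0.0002], [0, 0, -0.0002], [0, 0, -0.0002], [0, 0, -0.0002], [0, 0, -0.0002], [0, 0, -0.0002], [0, 0, -0.0002], [0, 0, -0.0002], [0, 0, -0.0002], [0, 0, -0.0002], [0, 0, 0], [0, 0, 0], [0, 0, 0], [0, 0, 0], [0, 0, 0]], gripper=[1, 1, 1, 1, 1, 1, 1, 1, 1, 1, 1, 1, 1, 1, 1, 1])

```text
clock: 22.05
tool_pos: [539.9, 92.0, 109.9]
eef_rot: [[-0.752, -0.659, 0.002], [-0.659, 0.752, 0.0], [-0.002, -0.001, -1.0]]
contact_force: [5.7, 2.1, -2.3]
opening: 28.1
grasp_force: 59.6
```

```bash
python3 - <<'E'
from h import *
s,f=wrist("w11");print(s["torque"],s["contact_force"],s["tool_pos"],s["qpos"].round(2));print(red(f)[0])
E
```

```text
[ 0.35052855 -1.1689094   0.0150705 ] [ 5.72650619  2.05213915 -2.32723262] [539.91367188  92.00893598 109.92018416] [ 0.06  0.57  1.69  0.    0.89 -2.23]
[534.36075385  86.19929136 119.9296149 ]
```

Torque is near zero after 141° (2.46 rad). Next a careful 5 mm lift to check the force.

drive_tool(angular=[[0, 0, 0], [0, 0, 0], [0, 0, 0], [0, 0, 0]], travel=[[0, 0, -0.001], [0, 0, -0.002], [0, 0, -0.002], [0, 0, 0]], gripper=[1, 1, 1, 1])

```text
clock: 22.5
tool_pos: [539.8, 91.9, 115.0]
eef_rot: [[-0.753, -0.658, 0.002], [-0.658, 0.753, 0.0], [-0.002, -0.001, -1.0]]
contact_force: [4.9, 0.4, 1.2]
opening: 28.0
grasp_force: 60.0
```

```bash
python3 - <<'E'
from h import *
s,f=wrist("w12");print(s["torque"],s["contact_force"],s["tool_pos"],s["qpos"].round(2));print(red(f)[0])
# tray: fit rectangle from top view rim / floor
P=np.load("topP.npy");v,u=np.mgrid[0:480,0:640];roi=(u>385)&(u<495)&(v>222)&(v<308)
for lo,hi in((4,14),(28,42)):
    m=roi&(P[...,2]>lo)&(P[...,2]<hi);q=P[m][:,:2].astype(np.float32);print(lo,m.sum(),cv2.minAreaRect(q),np.median(P[m][:,2]))
P=np.load("sideP.npy");m=(u>262)&(u<362)&(v>300)&(v<396)&(P[...,2]>28)&(P[...,2]<40);print(cv2.minAreaRect(P[m][:,:2].astype(np.float32)))
E
```

```text
[ 0.22950547 -0.93100291 -0.02698099] [4.94717984 0.36011017 1.23725975] [539.82327385  91.89122302 115.01418303] [ 0.06  0.56  1.68  0.    0.9  -2.23]
[534.27365387  86.08052318 125.02177457]
4 3557 ((506.61712646484375, -315.775146484375), (297.0958557128906, 228.99819946289062), 88.64683532714844) 8.082885318501212
28 861 ((503.5107421875, -307.6714172363281), (150.01939392089844, 211.11953735351562), 14.894904136657715) 34.493750822693755
((505.08154296875, -311.4430236816406), (150.4359893798828, 214.81968688964844), 15.026192665100098)
```

drive_tool(angular=[[0, 0, 0], [0, 0, 0], [0, 0, 0], [0, 0, 0], [0, 0, 0], [0, 0, 0], [0, 0, 0], [0, 0, 0], [0, 0, 0], [0, 0, 0], [0, 0, 0], [0, 0, 0], [0, 0, 0], [0, 0, 0], [0, 0, 0], [0, 0, 0], [0, 0, 0], [0, 0, 0], [0, 0, 0], [0, 0, 0]], travel=[[0, 0, -0.008], [0, 0, -0.015], [0, 0, -0.02], [0, 0, -0.02], [0, 0, -0.017], [0, 0, -0.005], [0.01, -0.01, 0], [0.02, -0.02, 0], [0.026, -0.026, 0], [0.026, -0.026, 0], [0.026, -0.026, 0], [0.026, -0.026, 0], [0.026, -0.026, 0], [0.026, -0.026, 0], [0.026, -0.026, 0], [0.026, -0.026, 0], [0.026, -0.026, 0], [0.02, -0.019, 0], [0.014, -0.013, 0], [0, 0, 0]], gripper=[1, 1, 1, 1, 1, 1, 1, 1, 1, 1, 1, 1, 1, 1, 1, 1, 1, 1, 1, 1])

```text
clock: 24.55
tool_pos: [508.0, -329.5, 198.8]
eef_rot: [[-0.755, -0.656, -0.001], [-0.656, 0.755, 0.0], [0.001, 0.001, -1.0]]
contact_force: [0.2, 0.5, -2.1]
opening: 28.2
grasp_force: 60.3
```

```bash
python3 - <<'E'
from h import *
s,f=wrist("w13");print(s["contact_force"],s["tool_pos"],s["opening"],s["qpos"].round(2),go(s,(509,-328,50)))
from station import grab_frame
f=grab_frame("side");cv2.imwrite("pics/s13.png",f["image"][...,::-1])
E
```

```text
[ 0.24097646  0.53193628 -2.05279897] [ 508.03548491 -329.49971778  198.76415046] 28.210113789840907 [-0.67  0.52  1.46 -0.    1.17 -2.96] [ -1.8   0.4 148.8]
```

View pics/w13.png

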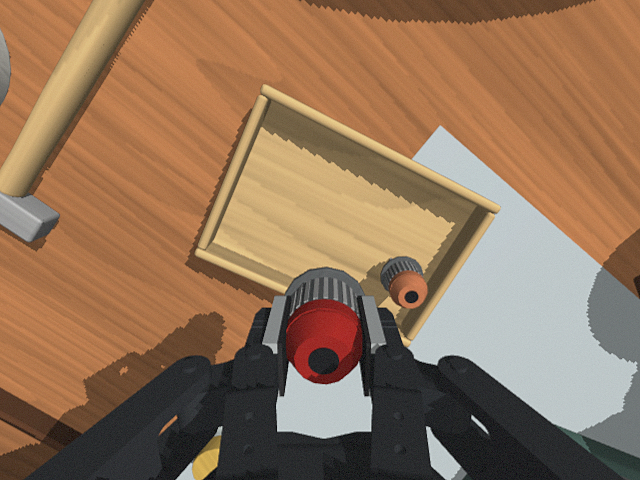

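The red die is held at (322,340), and the tray and copper die (408,290) are below it. I'll check the tray with this view too.

```bash
python3 - <<'E'
from h import *
f=dict(np.load("w13.npz"));P=pts(f);v,u=np.mgrid[0:480,0:640]
m=(P[...,2]>30)&(P[...,2]<38)&(u>190)&(u<505)&(v>80)&(v<345)
q=P[m][:,:2];q=q[np.abs(q-[504,-309]).max(1)<130];c,wh,a=cv2.minAreaRect(q.astype(np.float32));print(c,wh,a,len(q))
o=P[270:310,390:428].reshape(-1,3);o=o[o[:,2]>50];print("old",o.mean(0))
m=(P[...,2]<14)&(P[...,2]>5)&(u>230)&(u<450)&(v>130)&(v<260);print("floor",np.median(P[m][:,2]))
E
```

```text
(504.5125427246094, -311.78033447265625) (149.88694763183594, 209.7658233642578) 14.801793098449707 7253
old [ 501.97548814 -247.05264882   59.55618341]
floor 7.334578308354821
```

drive_tool(angular=[[0, 0, 0], [0, 0, 0], [0, 0, 0], [0, 0, 0], [0, 0, 0], [0, 0, 0], [0, 0, 0], [0, 0, 0], [0, 0, 0], [0, 0, 0], [0, 0, 0]], travel=[[0, 0, 0.01], [0, 0, 0.02], [0, 0, 0.025], [0, 0, 0.025], [0, 0, 0.025], [0, 0, 0.02], [0, 0, 0.013], [0, 0, 0.007], [0, 0, 0.003], [0, 0, 0.001], [0, 0, 0]], gripper=[1, 1, 1, 1, 1, 1, 1, 1, 1, 1, 1])

```text
clock: 25.75
tool_pos: [509.3, -327.4, 51.4]
eef_rot: [[-0.753, -0.658, 0.001], [-0.658, 0.753, -0.001], [-0.0, -0.001, -1.0]]
contact_force: [-0.4, -0.2, -1.1]
opening: 28.3
grasp_force: 60.3
```

drive_tool(angular=[[0, 0, 0], [0, 0, 0], [0, 0, 0], [0, 0, 0]], travel=[[0, 0, 0.001], [0, 0, 0.001], [0, 0, 0.001], [0, 0, 0]], gripper=[1, 1, 1, 1])

```text
clock: 26.15
tool_pos: [509.2, -327.4, 48.2]
eef_rot: [[-0.753, -0.658, 0.0], [-0.658, 0.753, -0.0], [-0.0, -0.001, -1.0]]
contact_force: [0.3, -0.0, 4.0]
opening: 28.1
grasp_force: 61.2
```

Contact with the floor shows as +4 N. I release and rise.

drive_tool(angular=[[0, 0, 0], [0, 0, 0], [0, 0, 0], [0, 0, 0], [0, 0, 0], [0, 0, 0], [0, 0, 0], [0, 0, 0], [0, 0, 0], [0, 0, 0], [0, 0, 0]], travel=[[0, 0, 0], [0, 0, 0], [0, 0, 0], [0, 0, -0.005], [0, 0, -0.015], [0, 0, -0.025], [0, 0, -0.03], [0, 0, -0.03], [0, 0, -0.03], [0, 0, -0.015], [0, 0, 0]], gripper=[0.4, 0.4, 0.4, 0.4, 0.4, 0.4, 0.4, 0.4, 0.4, 0.4, 0.4])

```text
clock: 27.25
tool_pos: [510.0, -327.9, 201.4]
eef_rot: [[-0.753, -0.658, 0.004], [-0.658, 0.753, -0.003], [-0.001, -0.005, -1.0]]
contact_force: [-0.2, 0.2, -0.3]
opening: 51.2
grasp_force: 0.0
```

```bash
python3 - <<'E'
from h import *
from station import *
s,f=wrist("w14");print(s["contact_force"],s["tool_pos"])
g=grab_frame("side");t=grab_frame("top")
A=f["image"][100:400,100:500,::-1]
B=cv2.resize(g["image"][170:260,270:400,::-1],(390,270),interpolation=cv2.INTER_CUBIC)
C=cv2.resize(t["image"][170:300,215:345,::-1],(400,400),interpolation=cv2.INTER_CUBIC)
o=np.zeros((600,800,3),np.uint8);o[:300,:400]=A;o[300:570,:390]=B;o[:400,400:]=C
cv2.imwrite("pics/fin.png",o)
E
```

```text
[-0.1554289   0.22612813 -0.2560298 ] [ 509.96075723 -327.94800764  201.35332468]
```

View pics/fin.png

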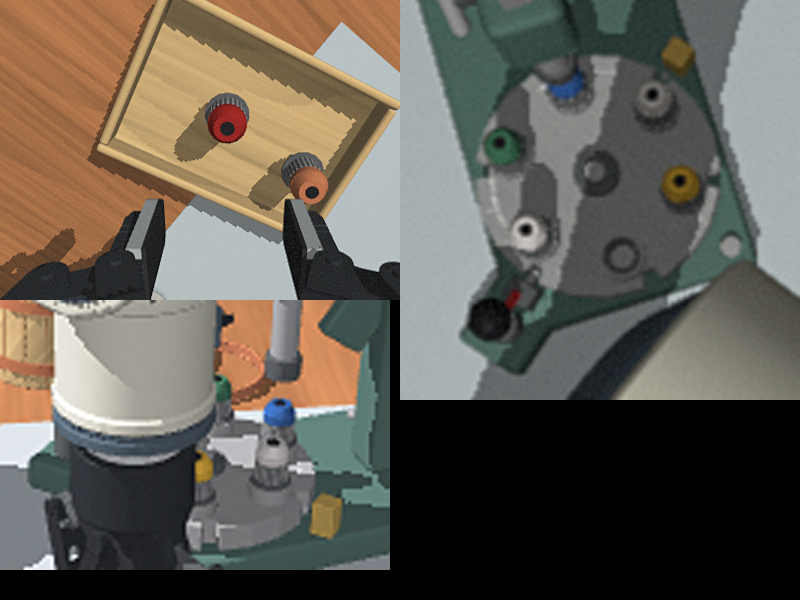

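Red stands in the tray at (228,115) in the wrist crop, the other dies are seated, and the bolt is out toward the rim. As a last check on the lock, I'll compare the bolt region with the start image.

```bash
python3 - <<'E'
from h import *
from station import *
t=grab_frame("top")["image"].astype(int);o=np.load("top0.npz")["image"].astype(int)
d=np.abs(t-o).max(-1)[250:285,232:272];print((d>40).sum(),d.mean())
for im in(o,t):
    h=cv2.cvtColor(im.astype(np.uint8),cv2.COLOR_RGB2HSV)[250:285,232:272]
    m=((h[...,0]<8)|(h[...,0]>172))&(h[...,1]>120)&(h[...,2]>50);v,u=np.nonzero(m);print(m.sum(),u.mean()+232,v.mean()+250)
E
```

```text
554 31.065
18 251.16666666666666 266.55555555555554
18 251.16666666666666 266.55555555555554
```

The red bolt mark is exactly where it was at the start, with the same pixel count and centroid, so the turret is fully locked.

```bash
python3 -c "
from station import *
print(hand_in())"
```

```text
the job is handed in; nothing more can be done
None
```

The job is handed in at about 27 s on the robot's clock: the red die stands in the wooden tray beside the old die, the turret is locked again, and the blue, yellow and green dies are still screwed in; no verdict came back with the hand-in.

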